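# Serve a mozzarella ball with the tongs

## Robot

A 6-joint arm with a two-finger parallel gripper is mounted at the origin on the work surface. World frame = base frame: x ahead of the robot, y to its left, z up, the work surface at z = 0. Lengths are in mm, angles in degrees, forces in N, time in s.
With the tool pointing down it reaches from about 300 to 850 mm from the base axis. Payload 4.2 kg.
Tool frame: the origin (TCP) lies at the very end of the fingers, on their centre line; the grasp point (between the pads) lies 19 mm behind it; z points along the fingers, y is the line along which they close (so a half turn about z gives the same grasp; the last joint's range is limited). The gripper opens to 91 mm and grips with 3 to 60 N. Pads are 32 mm wide; open, the fingers measure 118 mm over their backs; the gripper's body (76 mm by 178 mm) begins 60 mm behind the grasp point.
Start: joints at [-1.146, 18.312, 89.639, -0, 72.044, -1.146], TCP at [575.016, 0, 213.976] pointing down, gripper open.
Joint ranges: [-177.97, 177.97], [-48.28, 115.42], [12.27, 149.76], [-77.06, 257.06], [2.81, 150.46], [-146.56, 146.56]. Speed limits (degrees/s): [147.25, 147.25, 180, 180, 180, 180].

## Interface

Orientations are given as [roll, pitch, yaw] about the fixed x, y, z axes, in that order (R = Rz(yaw) Ry(pitch) Rx(roll)).
In Python, from workcell import env gives the robot as it stands.
- The arm moves only by the shell command python3 -m pendant 'ROWS' [FORCE]. ROWS is a JSON object of lists of equal length, an entry for each row: "translation": the shift along the tool's x, y, z in mm, a list of three; "roll": the turn about the tool's z in rad; "hand": the closure in counts, from 0 (fully open) to 255 (shut). In form: {"translation": [[dx, dy, dz], ...], "roll": [roll, ...], "hand": [hand, ...]}. A call has exactly 8 rows; each row shifts and turns the commanded pose from where the row before left it, along the tool's axes as they then stand; what a row does not reach is not made up. A row lasts 1/12 s, in which the tool goes at most 41.7 mm and 7.16 degrees, less where a joint would pass 70% of its speed; a pose out of reach is approached as far as the arm can. A call with a gripper value outside its range is refused whole. The fingers move at their own pace and stop on an object; FORCE is the grip in N (left out, the last holds). Time passes only in rows, so rows that do not move let the fingers close, or fill a call up. It gives the time, the measured TCP pose, the force, the opening and the grip force at its end, in the units of the state.
- env.state(): the state, without advancing time (a new reading comes with each control period).
- env.grab_frame(name): name is "scene" or "side" or "wrist"; returns a dict with "frame" (420x560x3 uint8, red, green, blue), "z_map" (420x560 float32, mm along the optical axis (not along the pixel's ray), 0 where there is no reading), "fx", "fy", "cx", "cy" (pixels), "pose" (4x4, takes a point from camera to world coordinates). Camera axes: x right, y down, z forward; pixel columns grow to the right and rows downward; lengths in mm; the calibration is good to about 2 mm. A picture is of the moment at which its call begins.
- env.job_done(): hands the job in; it is judged then, once.
Trained networks look in a picture, given as the dict that the camera call returned (one of the last four; its "shot" number tells which), for a name from the list of things; names that differ only in an ending like _2 or _b are one class to them, and where a whole thing is asked for, a point or a joint stands for the part that bears it (a point fixed in the world has none). Each returns a list of dicts, best first, with "score" (0 to 1); they miss things now and then, are a little off and sometimes report something else, mostly with a low value. They report only what shows in the picture. A call takes as long as a camera call.
- env.recognise(picture, label): "rect" ([centre column, centre row, width, height] in pixels, round what is visible of it).
- env.regions_of(picture, label): "pixels" (420x560 bool, what is visible of it) and "rect" ([centre column, centre row, width, height] in pixels, round what is visible of it).
The state is a dict: "time_s": time; "qpos": joint angles; "qvel": joint speeds; "effort": joint torques, N m; "ee_pos": TCP position; "ee_rot": TCP orientation; "force": force on the tool from outside, world axes, zero at the start; "torque": the same for the moment, N m; "gripper_width": finger opening in mm; "gripper_force": force on a finger pad.
Only numpy, scipy, OpenCV 4.12 (cv2) and the standard library are available. Lean on these libraries where they do the work, as an engineer would, in place of code of your own. Each camera call takes 0.05 s, during which the arm holds its last target. There are 200 camera calls.

## Task

Lift the serving tongs up and off their hook and close their tips on the larger of the two mozzarella balls that sit on the little stands; touch the ball only with the tongs. Carry it over the guest's plate (the single one, not the stack) and finish while still holding it there in the closed tongs, at rest, at least 10 cm above the plate. Leave everything else on the table where it is.

Things in the scene. Friction and masses are not known exactly. Their poses are not given: they have to be found in the camera images.
- tongs_grip (a point): Steel tongs (80 g) hanging upright, bend at the top. Point midway between the arms where a gripper takes them: 49 mm below the top of the bend, 98 mm above tongs_mouth. z up, y from arm to arm (they close along y), x along the 20 mm width of the arms. Over the arms' outsides here: 49 mm released (51 mm at 10 mm lower), 44 mm closed on the large ball.
- tongs_mouth (a point): Point midway between the tongs' tips, same axes as tongs_grip; the large ball's centre belongs here. The tips are inward-facing V-shaped claws, 24 mm wide, 22 mm high, this point at half height: the tongs end 11 mm below it. Released, the gap between the tips' edges is about 59 mm, and they measure about 80 mm over their outsides.
- tongs_left (a joint): Inward swing of each tongs arm (both alike) about its pivot by the bend, 37 mm above tongs_grip: 0 released, 0.12 rad parallel and closed on the large ball, 0.2 shut. A spring opens them: squeezing at tongs_grip takes 8 N at first, 10 N when parallel; 20 to 40 N grips the ball well. Squeezed only to 46 mm there, they stay held with the tips still wide apart.
- hook_peg (a point): Top of the fixed stand's horizontal 8 mm peg, where the tongs hang astride it, 190 mm above the table. z up; the peg runs along x, from a post 65 mm away at +x (no higher than the peg) to a tip 20 to 30 mm away at -x, upturned 7 mm. The tongs' x and y follow its x and y. Raise the tongs 20 mm or more, draw them 60 mm along -x, and lift their tips past the peg before turning away.
- ball_center (a point): Centre of the large mozzarella ball: 34 mm across, firm, 15 to 31 g, resting in the cup of one of two tasting stands, its centre 39 mm above the table.
- stand_a_cup (a point): Centre of the cup's rim on the fixed white stand that carries the large ball: rim 24 mm across, 25 mm above the table; foot 60 mm across and up to 8 mm high. The ball's centre is 14 mm above this point.
- stand_b_cup (a point): The same point on the other, equal stand, which carries the small ball.
- pearl_center (a point): Centre of the small mozzarella ball, 23 mm across, in the other stand. Leave it alone.
- guest_plate: Blue stoneware plate of the guest, fixed, 140 mm across and 14 mm high, empty. Origin at the centre of its underside, z up.
- wedge: Loose wedge of white cheese, 110 x 70 mm, 45 mm high; origin under its middle. Leave alone.
- oil: Loose amber oil bottle, 60 mm across, 200 mm high; origin under its centre. Leave alone.
- olives: Loose green glass jar, 72 mm across, 90 mm high; origin under its centre. Leave alone.

How it is judged (in metres and radians):
On the way, in this order (a step that is already met when the one before it is completed fails the run):
1. the tongs are off their hook, held by the gripper (contact force between tongs and hook below 0.05 N and distance between tongs_grip and hook_peg above 0.08 m and contact force between the fingers and tongs above 1 N), for 0.2 s.
2. the large ball is lifted clear of its stand in the tongs (contact force between tongs and ball above 0.3 N and distance between ball_center and tongs_mouth below 0.02 m and contact force between the fingers and tongs above 1 N and height (world z) of ball_center above 0.065 m and contact force between ball and stand_a below 0.01 N), for 0.2 s.
At the end, for the whole second after the job is handed in: The large ball is held at rest between the tongs' tips (centre within 20 mm of the point between them, pressed with more than 0.3 N), the tongs being held by the gripper and off the hook, the ball's centre more than 0.10 m above the table and within 70 mm of the plate's centre, seen from above (contact force between tongs and ball above 0.3 N and distance between ball_center and tongs_mouth below 0.02 m and contact force between the fingers and tongs above 1 N and height (world z) of ball_center above 0.1 m and horizontal distance between ball_center and guest_plate below 0.07 m and linear speed of ball below 0.05 m/s and contact force between tongs and hook below 0.05 N); the arm keeps its last pose, push and grip.
It fails at once if the ball is touched by the gripper or arm instead of the tongs (contact force between any of the fingers, the arm and ball above 0.05 N).
It fails at once if something else on the table is shifted by more than 30 mm (distance of any of pearl_center, wedge, oil, olives from where it was at the start of the episode above 0.03 m).
It also fails if it takes over 54 s, if anything falls off the work surface, if the arm or the gripper's body presses on something with over 40 N, if the wrist force passes 120 N, or if a joint passes its speed limit or range.

## Working session

There is one attempt and no reset: what is moved stays moved. The work goes in short steps, Python scripts to look and compute and a shell command to move; the robot and the scene stay as the last step left them, time stands still between calls to the robot, and variables do not carry over. Pictures are saved under pics/ and viewed, at most 10 in all, crops included, and the job is handed in when it is done.

```bash
mkdir -p pics; cat > h.py <<'E'
import numpy as np, cv2
from workcell import env
def cloud(p):
    z=p["z_map"]; v,u=np.mgrid[:z.shape[0],:z.shape[1]]
    c=np.stack([(u-p["cx"])/p["fx"]*z,(v-p["cy"])/p["fy"]*z,z,np.ones_like(z)],-1)
    w=(c@np.array(p["pose"]).T)[...,:3]; w[z==0]=np.nan
    return w
def save(p,n): cv2.imwrite(f"pics/{n}.png",cv2.cvtColor(p["frame"],cv2.COLOR_RGB2BGR))
E
cat > m.py <<'E'
from h import *
np.set_printoptions(precision=0,suppress=True)
ims=[]
for cam in("scene","side"):
    p=env.grab_frame(cam); w=cloud(p); save(p,cam+"0")
    print(cam,"cam at",np.array(p["pose"])[:3,3], "axis",np.array(p["pose"])[:3,2]*100)
    for l in["tongs_grip","tongs_mouth","hook_peg","ball_center","pearl_center","stand_a_cup","guest_plate","wedge","oil","olives"]:
        for r in env.regions_of(p,l)[:3]:
            q=w[r["pixels"]]; q=q[~np.isnan(q[:,0])]
            if len(q): print(l,round(r["score"],2),np.array(r["rect"]),len(q),"lo",np.percentile(q,3,0),"med",np.median(q,0),"hi",np.percentile(q,97,0))
print(env.state())
E
python3 m.py
```

```text
scene cam at [1091. -332.  821.] axis [-58.  40. -71.]
tongs_grip 0.94 [346. 182.  25.  47.] 449 lo [517. 241.  47.] med [528. 260. 116.] hi [538. 310. 195.]
tongs_mouth 0.81 [349. 184.  24.  48.] 591 lo [404. 241.   1.] med [527. 264. 113.] hi [538. 417. 195.]
hook_peg 0.87 [351. 196.  56.  78.] 1430 lo [487. 229.   4.] med [570. 276.  13.] hi [625. 326. 189.]
ball_center 0.55 [223. 274.  10.   9.] 113 lo [ 551. -160.   40.] med [ 563. -149.   50.] hi [ 571. -136.   57.]
pearl_center 0.37 [290. 251.  12.  10.] 52 lo [582.  26.  30.] med [592.  33.  39.] hi [598.  43.  46.]
guest_plate 0.65 [166. 301.  67.  54.] 2316 lo [ 471. -352.    4.] med [ 530. -293.   11.] hi [ 591. -231.   16.]
wedge 0.74 [255. 342.  47.  51.] 1200 lo [ 686. -186.    2.] med [ 756. -168.   45.] hi [ 786. -127.   48.]
wedge 0.46 [170. 352.  39.  46.] 1430 lo [ 651. -354.   13.] med [ 693. -325.   87.] hi [ 709. -295.   93.]
oil 0.76 [356. 137.  25.  51.] 737 lo [345. 429.  34.] med [377. 446. 108.] hi [395. 516. 199.]
olives 0.83 [171. 352.  38.  48.] 1513 lo [ 649. -356.   10.] med [ 692. -325.   86.] hi [ 70
[... 1128 characters left out ...]
.] hi [ 592. -238.   15.]
wedge 0.9 [270. 185.  43.  25.] 735 lo [ 679. -186.    1.] med [ 731. -157.   31.] hi [ 774. -124.   48.]
oil 0.69 [223. 358.  36. 100.] 2641 lo [333. 445.  20.] med [350. 470. 116.] hi [377. 487. 201.]
olives 0.97 [316. 168.  24.  34.] 697 lo [ 638. -345.    6.] med [ 659. -302.   58.] hi [ 695. -288.   92.]
{'time_s': 1.1, 'qpos': array([-1., 18., 90.,  0., 72., -1.]), 'qvel': array([-0.,  0.,  0.,  0.,  0., -0.]), 'effort': array([ -0., -41., -23.,   0.,   0.,   0.]), 'ee_pos': array([575.,   0., 214.]), 'ee_rot': array([180.,  -0.,  90.]), 'force': array([-0., -0., -1.]), 'torque': array([ 0.,  0., -0.]), 'gripper_force': 0.0, 'gripper_width': 91.34018121699174}
```

```bash
cat > m2.py <<'E'
from h import *
from scipy.optimize import least_squares
np.set_printoptions(precision=1,suppress=True)
P=[env.grab_frame(c) for c in("scene","side")]; W=np.concatenate([cloud(p).reshape(-1,3) for p in P]); W=W[~np.isnan(W[:,0])]
np.save("W.npy",W)
def box(x0,x1,y0,y1,z0,z1): return W[(W[:,0]>x0)&(W[:,0]<x1)&(W[:,1]>y0)&(W[:,1]<y1)&(W[:,2]>z0)&(W[:,2]<z1)]
for n,(x,y) in dict(big=(556,-144),small=(588,33)).items():
    for lo in (28,32):
        q=box(x-40,x+40,y-40,y+40,lo,70)
        f=least_squares(lambda a:np.linalg.norm(q-a[:3],axis=1)-a[3],[x,y,38,15],loss="soft_l1")
        g=least_squares(lambda a:np.linalg.norm(q-[a[0],a[1],39 if n=="big" else 34],axis=1)-(17 if n=="big" else 11.5),[x,y],loss="soft_l1")
        print(n,len(q),q[:,2].max(),"free",f.x,"fixed",g.x)
q=box(440,640,200,350,8,30); print("post/foot?",len(q))
for z0,z1 in((20,60),(60,100),(100,140),(140,170),(170,183),(183,188),(188,192),(192,200)):
    q=box(440,660,200,350,z0,z1)
    if len(q)>3:
        a=q[:,0]<550
        print(z0,len(q),"tongs",q[a].min(0),q[a].max(0),"post",*( (q[~a].min(0),q[~a].max(0)) if (~a).any() else ()))
# per-arm: PCA directions
c=box(495,552,225,330,60,165)
for s in(0,1):
    a=c[(c[:,1]>277)==s]; m=np.median(a,0); print("arm",m,len(a))
q=box(560,640,220,340,60,185);print("post med",np.median(q,0))
q=box(440,640,240,315,176,188);r=cv2.minAreaRect(q[:,:2].astype(np.float32));print(r)
q=box(400,620,-400,-210,9,20);r=cv2.minEnclosingCircle(q[:,:2].astype(np.float32));print("plate",r)
a=cv2.resize(cv2.cvtColor(P[0]["frame"],4)[110:260,270:420],None,fx=4,fy=4,interpolation=2)
b=cv2.resize(cv2.cvtColor(P[1]["frame"],4)[200:350,150:200+50],None,fx=4,fy=4)
b=cv2.resize(cv2.cvtColor(P[1]["frame"],4)[200:350,160:210+80-75+75][:, :50+75][:, :],None,fx=4,fy=4)
cv2.imwrite("pics/hook.png",np.hstack([a[:,100:500],b[:,:400]]))
E
python3 m2.py
```

```text
big 264 58.427636947595374 free [ 554.5 -146.4   40.2   16.4] fixed [ 554.4 -146.6]
big 258 58.427636947595374 free [ 554.5 -146.4   40.2   16.4] fixed [ 554.4 -146.6]
small 118 47.670967504591204 free [587.8  36.8  33.2  10.8] fixed [587.6  36.7]
small 102 47.670967504591204 free [587.9  36.9  32.9  11. ] fixed [587.8  36.8]
post/foot? 2912
20 299 tongs [511.2 238.5  36.6] [541.  315.3  60. ] post [586.2 275.8  21. ] [596.7 284.6  59.9]
60 454 tongs [512.8 239.9  60. ] [540.5 312.4 100. ] post [585.6 275.1  61.1] [596.2 285.1  99.7]
100 500 tongs [512.5 245.1 100. ] [538.6 307.6 139.9] post [584.7 275.7 100.2] [596.  285.6 139.3]
140 362 tongs [512.6 250.3 140.2] [539.7 302.4 169.9] post [584.9 274.2 140. ] [596.8 286.2 169.8]
170 118 tongs [512.9 253.6 170.6] [538.3 299.2 182.6] post [584.8 275.5 170.2] [596.6 284.2 182.4]
183 111 tongs [502.4 255.5 183.1] [548.4 297.5 188. ] post [550.4 274.9 183.3] [596.8 285.4 187.9]
188 173 tongs [497.2 260.  188. ] [549.3 294.5 192. ] post [550.3 273.1 188. ] [594.7 284.3 191.9]
192 161 tongs [496.7 262.9 192.1] [541.1 288.2 198.7] post [550.7 273.  192. ] [591.8 282.  193.3]
arm [527.4 249.3 114.9] 495
arm [523.9 303.5 114.1] 532
post med [590.  280.5 126.3]
((548.4465942382812, 271.9657897949219), (43.380340576171875, 92.27008819580078), 78.48303985595703)
plate ((532.4759521484375, -294.3905334472656), 73.75701141357422)
```

View pics/scene0.png

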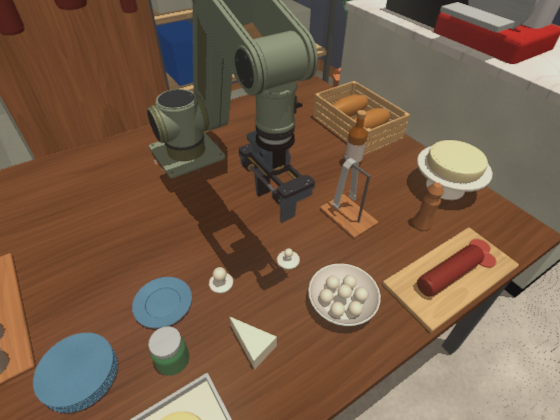

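```bash
sleep 2; ls pics
```

```text
hook.png
scene0.png
side0.png
```

View pics/hook.png

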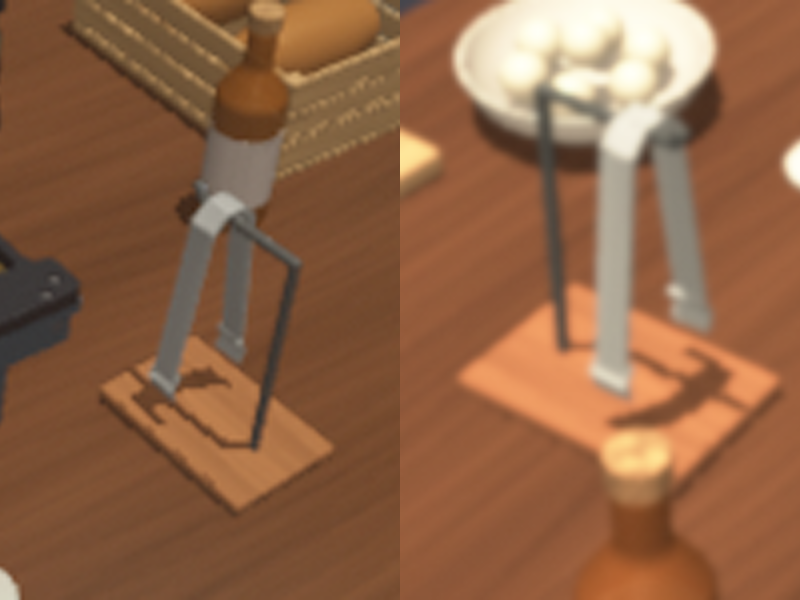

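Scene picture: tongs hang on the hook at px (347,185), large ball at (221,275), small ball at (288,256), and guest plate at (162,302). In world coordinates the tongs are at (525.6, 276.4), yaw about 3.5° with the post at +x, the ball at (554.5, -146.5), and the plate at (532, -294). Sizes and heights agree with the task text.

```bash
python3 -m pendant '{"translation":[[34.5,-6.2,-3],[34.5,-6.2,-3],[34.5,-6.2,-3],[34.5,-6.2,-3],[34.5,-6.2,-3],[34.5,-6.2,-3],[34.5,-6.2,-3],[34.5,-6.2,-3]],"roll":[0,0,0,0,0,0,0,0],"hand":[0,0,0,0,0,0,0,0]}' 20
for i in 1 ; do python3 -m pendant '{"translation":[[0,0,0],[0,0,0],[0,0,0],[0,0,0],[0,0,0],[0,0,0],[0,0,0],[0,0,0]],"roll":[-0.102,-0.102,-0.102,-0.102,-0.102,-0.102,-0.102,-0.102],"hand":[0,0,0,0,0,0,0,0]}'; done
python3 -m pendant '{"translation":[[0,0,0],[0,0,0],[0,0,0],[0,0,0],[0,0,0],[0,0,0],[0,0,0],[0,0,0]],"roll":[-0.102,-0.102,-0.102,-0.102,-0.102,-0.102,-0.102,-0.102],"hand":[0,0,0,0,0,0,0,0]}'
```

```text
time_s: 1.87
ee_pos: [524.9, 277.6, 238.3]
ee_rot: [180.0, -0.0, 90.0]
force: [0.7, 0.8, -0.1]
gripper_width: 90.9
gripper_force: 0.0
time_s: 2.53
ee_pos: [525.4, 276.0, 237.9]
ee_rot: [-180.0, 0.0, 137.0]
force: [0.7, 0.1, -1.2]
gripper_width: 91.3
gripper_force: 0.0
time_s: 3.2
ee_pos: [525.4, 276.0, 238.0]
ee_rot: [-180.0, 0.0, -176.2]
force: [-0.1, -0.1, -0.8]
gripper_width: 91.1
gripper_force: 0.0
```

```bash
python3 -m pendant '{"translation":[[0,0,18],[0,0,18],[0,0,18],[0,0,18],[0,0,18],[0,0,14],[0,0,7],[0,0,0]],"roll":[0,0,0,0,0,0,0,0],"hand":[0,0,0,0,0,0,0,0]}'
python3 - <<'E'
from h import *
a=env.grab_frame("scene");b=env.grab_frame("wrist")
f=lambda p,r0,r1,c0,c1:cv2.resize(cv2.cvtColor(p["frame"],4)[r0:r1,c0:c1],(400,400),interpolation=2)
cv2.imwrite("pics/desc.png",np.hstack([f(a,100,240,280,420),f(b,0,420,70,490)]))
E
```

```text
time_s: 3.87
ee_pos: [524.5, 275.5, 125.3]
ee_rot: [-179.9, -0.2, -176.5]
force: [0.4, 0.1, 0.2]
gripper_width: 91.3
gripper_force: 0.0
```

View pics/desc.png

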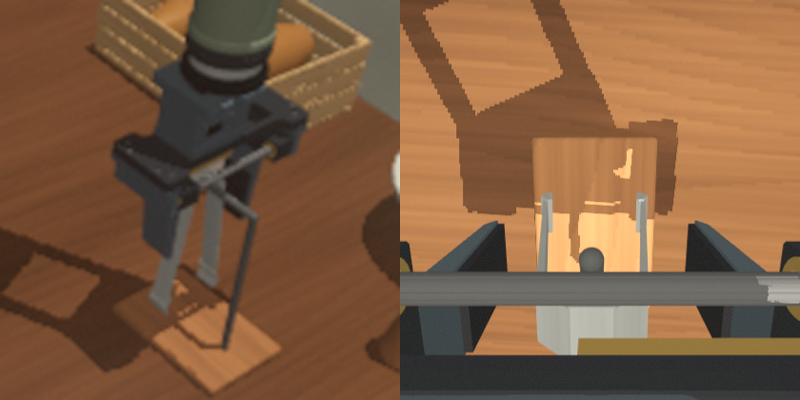

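The fingers straddle the tongs, roughly centred, with no contact force. Next I close to about 46 mm.

```bash
python3 -m pendant '{"translation":[[0,0,0],[0,0,0],[0,0,0],[0,0,0],[0,0,0],[0,0,0],[0,0,0],[0,0,0]],"roll":[0,0,0,0,0,0,0,0],"hand":[60,100,115,120,124,126,126,126]}' 20
```

```text
time_s: 4.63
ee_pos: [525.3, 275.9, 126.9]
ee_rot: [-180.0, -0.0, -176.5]
force: [0.2, 0.1, -0.2]
gripper_width: 45.9
gripper_force: 6.2
```

```bash
python3 -m pendant '{"translation":[[0,0,-3],[0,0,-4],[0,0,-4],[0,0,-4],[0,0,-4],[0,0,-4],[0,0,-3],[0,0,0]],"roll":[0,0,0,0,0,0,0,0],"hand":[126,126,126,126,126,126,126,126]}'
python3 -m pendant '{"translation":[[5,0,0],[10,0,0],[12,0,0],[13,0,0],[12,0,0],[10,0,0],[5,0,0],[3,0,0]],"roll":[0,0,0,0,0,0,0,0],"hand":[126,126,126,126,126,126,126,126]}'
python3 -m pendant '{"translation":[[0,0,-8],[0,0,-16],[0,0,-24],[0,0,-30],[0,0,-30],[0,0,-24],[0,0,-14],[0,0,-6]],"roll":[0,0,0,0,0,0,0,0],"hand":[126,126,126,126,126,126,126,126]}'
python3 - <<'E'
from h import *
a=env.grab_frame("scene");b=env.grab_frame("side")
f=lambda p,r0,r1,c0,c1:cv2.resize(cv2.cvtColor(p["frame"],4)[r0:r1,c0:c1],(400,500),interpolation=2)
cv2.imwrite("pics/lift.png",np.hstack([f(a,20,240,240,416),f(b,100,350,130,330)]))
E
```

```text
time_s: 5.3
ee_pos: [525.9, 276.2, 153.9]
ee_rot: [180.0, 0.1, -176.5]
force: [0.2, 1.0, -1.5]
gripper_width: 46.2
gripper_force: 6.2
time_s: 5.97
ee_pos: [454.5, 271.7, 153.1]
ee_rot: [-180.0, 0.0, -176.5]
force: [0.4, 0.3, -0.9]
gripper_width: 45.7
gripper_force: 6.2
time_s: 6.63
ee_pos: [457.0, 272.3, 308.4]
ee_rot: [179.9, 0.3, -176.5]
force: [0.1, 1.0, -1.4]
gripper_width: 46.4
gripper_force: 6.2
```

View pics/lift.png

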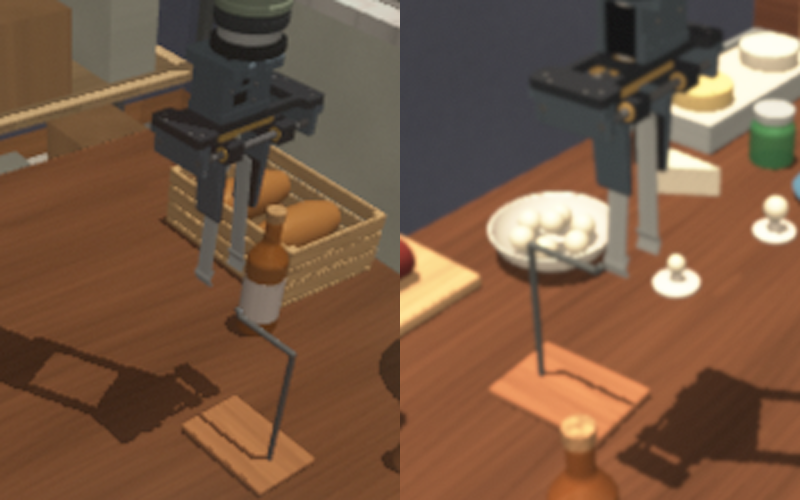

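```bash
python3 -m pendant '{"translation":[[-4.6,-10,0],[-4.6,-20,0],[-4.6,-28,0],[-4.6,-32,0],[-4.6,-32,0],[-4.6,-32,0],[-4.6,-32,0],[-4.6,-30,0]],"roll":[0,0,0,0,0,0,0,0],"hand":[126,126,126,126,126,126,126,126]}'
python3 -m pendant '{"translation":[[-4.6,-32,0],[-4.6,-32,0],[-4.6,-32,0],[-4.6,-32,0],[-4.6,-28,0],[-4.6,-24,0],[-4.6,-18,0],[-4.6,-10,0]],"roll":[0,0,0,0,0,0,0,0],"hand":[126,126,126,126,126,126,126,126]}'
python3 -m pendant '{"translation":[[0,0,10],[0,0,18],[0,0,20],[0,0,20],[0,0,15],[0,0,8],[0,0,0],[0,0,0]],"roll":[0,0,0,0,0,0,0,0],"hand":[126,126,126,126,126,126,126,126]}'
cat > m3.py <<'E'
from h import *
np.set_printoptions(precision=1,suppress=True)
from scipy.optimize import least_squares
tcp=np.array(env.state()["ee_pos"]); print(tcp)
out=[];Q=[]
for c in("scene","side","wrist"):
    p=env.grab_frame(c); w=cloud(p).reshape(-1,3); w=w[~np.isnan(w[:,0])]
    d=np.hypot(w[:,0]-554.5,w[:,1]+146.5)
    b=w[(d<25)&(w[:,2]>30)&(w[:,2]<60)]
    if len(b)>10: print(c,"ball",len(b),least_squares(lambda a:np.linalg.norm(b-[a[0],a[1],39],axis=1)-17,[554,-146],loss="soft_l1").x)
    t=w[(np.hypot(w[:,0]-tcp[0],w[:,1]-tcp[1])<60)&(w[:,2]<tcp[2]-5)&(w[:,2]>62)]
    for lo,hi in((-95,-68),(-65,-30)):
      for s in(-1,1):
        k=t[((t[:,1]-tcp[1])*s>0)&(t[:,2]>tcp[2]+lo)&(t[:,2]<tcp[2]+hi)]
        if len(k)>5: print(c,lo,s,len(k),k.min(0)-tcp,np.median(k,0)-tcp,k.max(0)-tcp)
    out.append(cv2.cvtColor(p["frame"],4))
f=lambda i,r0,r1,c0,c1:cv2.resize(i[r0:r1,c0:c1],(266,400),interpolation=2)
cv2.imwrite("pics/%d.png"%(env.state()["time_s"]*100),np.hstack([f(out[0],170,320,170,270),f(out[1],110,230,280,360),f(out[2],0,420,140,420)]))
print(int(env.state()["time_s"]*100))
E
python3 m3.py; ls -t pics|head -1
```

```text
time_s: 7.4
ee_pos: [505.0, 55.7, 303.3]
ee_rot: [-180.0, -0.2, -176.5]
force: [0.2, 0.1, -1.2]
gripper_width: 46.0
gripper_force: 6.2
time_s: 8.07
ee_pos: [554.3, -149.9, 302.9]
ee_rot: [180.0, -0.2, -176.6]
force: [-0.2, 0.7, -0.5]
gripper_width: 46.2
gripper_force: 6.2
time_s: 8.73
ee_pos: [554.7, -146.3, 213.7]
ee_rot: [180.0, -0.0, -176.5]
force: [-0.3, 0.2, -0.3]
gripper_width: 45.8
gripper_force: 6.2
[ 554.7 -146.3  213.7]
scene ball 152 [ 554.6 -146. ]
scene -95 -1 33 [ -9.1 -25.3 -89.8] [  8.5 -23.  -75.3] [ 14.8 -16.4 -68.3]
scene -95 1 33 [-12.1  25.7 -89.7] [  4.1  29.3 -81.3] [ 11.4  35.2 -68.3]
scene -65 -1 48 [ -7.6 -23.4 -64.8] [  5.  -21.9 -47. ] [ 13.  -18.2 -30.7]
scene -65 1 44 [-10.3  24.7 -65. ] [  3.4  27.4 -47.6] [ 10.9  31.9 -30. ]
side ball 112 [ 554.6 -147.3]
side -95 -1 59 [ -9.7 -28.8 -90.4] [  2.7 -21.3 -79.9] [ 13.6 -16.3 -68.1]
side -95 1 61 [-14.3  23.1 -89.3] [ -2.3  30.5 -76.5] [ 11.9  35.8 -68.4]
side -65 -1 86 [ -9.1 -28.2 -64.4] [  2.2 -21.3 -45.8] [ 13.2 -16.3 -30.3]
side -65 1 90 [-12.2  22.4 -64.8] [ -1.5  28.3 -46.3] [ 10.3  34.3 -30. ]
wrist ball 1034 [ 552.4 -149.4]
wrist -95 -1 160 [-11.4 -28.9 -89.2] [ -9.  -23.  -76.5] [ 12.2 -20.2 -68. ]
wrist -95 1 101 [-14.8  22.  -87.8] [-13.2  26.3 -75.7] [ -5.   30.3 -68. ]
wrist -65 -1 207 [ -9.6 -26.8 -64.8] [ -5.2 -23.3 -46.5] [ 10.6 -22.  -30. ]
wrist -65 1 128 [-14.2  21.4 -64.9] [-12.1  23.5 -45.1] [  7.5  26.7 -30. ]
888
888.png
```

```bash
python3 -m pendant '{"translation":[[0,-1.5,0],[0,-2,0],[0,0,8],[0,0,14],[0,0,12],[0,0,8],[0,0,4],[0,0,0]],"roll":[0,0,0,0,0,0,0,0],"hand":[125,124,124,124,124,124,124,124]}'
python3 m3.py; cd pics; mv $(ls -t|head -1) near.png
```

```text
time_s: 9.55
ee_pos: [554.6, -150.4, 166.8]
ee_rot: [180.0, -0.1, -176.5]
force: [-0.6, 0.6, -1.0]
gripper_width: 46.8
gripper_force: 6.0
[ 554.6 -150.4  166.8]
scene ball 152 [ 554.1 -146.1]
scene -95 -1 29 [ -7.1 -25.9 -88.6] [ 10.7 -23.6 -74.6] [ 15.1 -17.9 -68.5]
scene -95 1 34 [-13.6  26.8 -88.1] [  1.4  30.  -81.5] [ 11.2  35.6 -68. ]
scene -65 -1 45 [ -7.6 -24.4 -64.8] [  3.6 -22.7 -47.2] [ 13.2 -19.7 -31.4]
scene -65 1 36 [-11.   25.9 -64.8] [  1.7  28.3 -48.4] [  9.2  32.5 -30.2]
side ball 113 [ 554.2 -146.9]
side -95 -1 59 [-10.7 -27.7 -89.6] [  1.2 -22.3 -78.8] [ 14.7 -16.8 -68.4]
side -95 1 55 [-14.   24.6 -88.7] [ -1.9  31.5 -75.9] [ 12.2  36.4 -68.6]
side -65 -1 82 [ -8.8 -29.3 -64.8] [  2.7 -22.2 -47.5] [ 14.5 -17.2 -30.3]
side -65 1 88 [-12.4  21.9 -64.6] [ -1.1  29.3 -45.7] [ 10.3  33.9 -30.3]
wrist ball 1347 [ 552.4 -149.4]
wrist -95 -1 160 [-11.4 -29.8 -88.8] [ -8.3 -23.5 -79.5] [ 12.4 -20.6 -68. ]
wrist -95 1 105 [-14.8  22.9 -88.9] [-13.1  27.7 -75.3] [ -0.4  31.8 -68.1]
wrist -65 -1 190 [ -9.5 -27.5 -64.8] [ -6.2 -23.8 -46. ] [ 11.  -22.5 -30.5]
wrist -65 1 132 [-12.8  22.3 -65. ] [-12.1  24.7 -47. ] [  7.4  27.7 -30.6]
969
```

View pics/near.png

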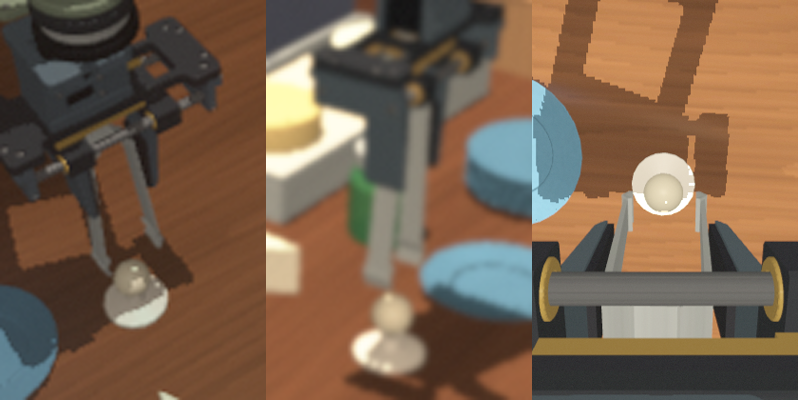

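The tips straddle the ball: in the wrist crop the ball is at col 663 and the tips at 628 and 703 (midpoint 665). I descend 50 mm.

```bash
python3 -m pendant '{"translation":[[0,0,6],[0,0,9],[0,0,9],[0,0,9],[0,0,8],[0,0,6],[0,0,3],[0,0,0]],"roll":[0,0,0,0,0,0,0,0],"hand":[124,124,124,124,124,124,124,124]}'
python3 m3.py | grep -v 65; cd pics; mv $(ls -t|head -1) down.png
```

```text
time_s: 10.37
ee_pos: [554.7, -150.3, 116.9]
ee_rot: [180.0, -0.1, -176.5]
force: [0.1, -0.3, -0.8]
gripper_width: 47.0
gripper_force: 6.0
[ 554.7 -150.3  116.9]
scene ball 159 [ 554.2 -146.1]
side ball 80 [ 554.7 -148. ]
wrist ball 2109 [ 552.4 -149. ]
1051
```

View pics/down.png

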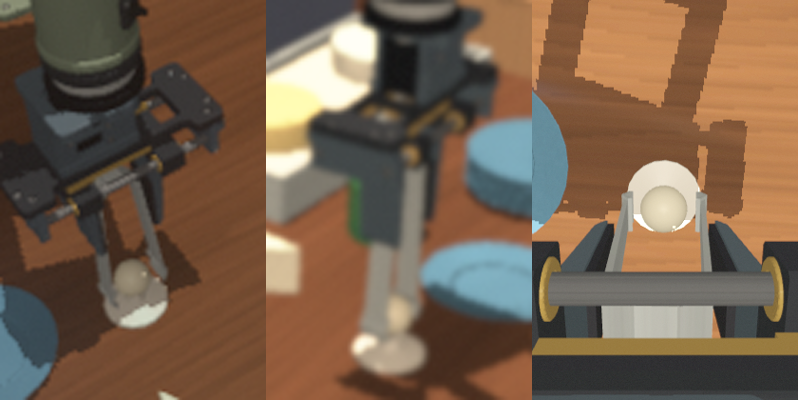

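The ball is centred between the claws (col 664, tips at 628 and 702). I close with 30 N.

```bash
python3 -m pendant '{"translation":[[0,0,0],[0,0,0],[0,0,0],[0,0,0],[0,0,0],[0,0,0],[0,0,0],[0,0,0]],"roll":[0,0,0,0,0,0,0,0],"hand":[126,128,130,132,134,138,145,150]}' 30
```

```text
time_s: 11.18
ee_pos: [555.1, -149.8, 118.1]
ee_rot: [179.9, 0.0, -176.5]
force: [0.2, 2.2, 0.9]
gripper_width: 39.8
gripper_force: 29.9
```

```bash
python3 -m pendant '{"translation":[[0,0,0],[0,0,-2],[0,0,-4],[0,0,-6],[0,0,-8],[0,0,-8],[0,0,-8],[0,0,-4]],"roll":[0,0,0,0,0,0,0,0],"hand":[150,150,150,150,150,150,150,150]}'
python3 -m pendant '{"translation":[[0,0,-4],[0,0,-8],[0,0,-12],[0,0,-14],[0,0,-14],[0,0,-14],[0,0,-10],[0,0,-4]],"roll":[0,0,0,0,0,0,0,0],"hand":[150,150,150,150,150,150,150,150]}'
python3 - <<'E'
from h import *
a=env.grab_frame("scene");b=env.grab_frame("wrist")
f=lambda p,r0,r1,c0,c1:cv2.resize(cv2.cvtColor(p["frame"],4)[r0:r1,c0:c1],(400,400),interpolation=2)
cv2.imwrite("pics/held.png",np.hstack([f(a,170,320,150,300),f(b,0,420,70,490)]))
E
```

```text
time_s: 11.85
ee_pos: [555.9, -150.8, 159.8]
ee_rot: [-179.9, 0.2, -176.5]
force: [0.1, 0.6, -0.8]
gripper_width: 39.8
gripper_force: 30.0
time_s: 12.52
ee_pos: [555.8, -150.7, 239.9]
ee_rot: [-179.9, 0.2, -176.5]
force: [-0.2, 0.1, -0.9]
gripper_width: 39.8
gripper_force: 30.0
```

View pics/held.png

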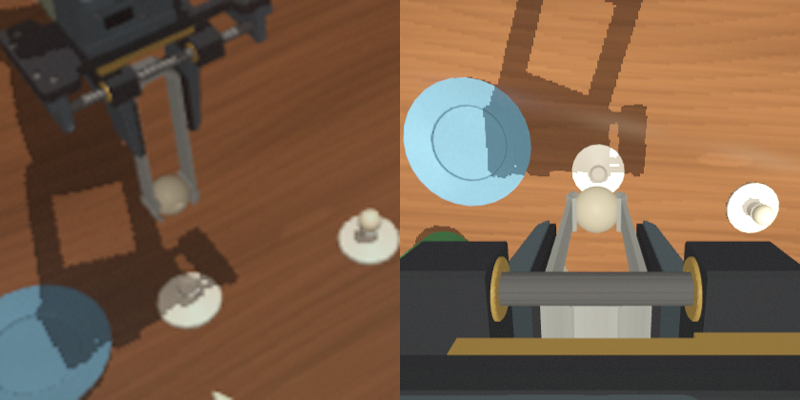

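The ball is held in the claws (wrist crop at (597,210)) and the stand is empty. I carry it over to the plate.

```bash
python3 -m pendant '{"translation":[[2,-4,0],[2,-8,0],[2,-11,0],[2,-12,0],[2,-12,0],[2,-12,0],[2,-12,0],[2,-12,0]],"roll":[0,0,0,0,0,0,0,0],"hand":[150,150,150,150,150,150,150,150]}'
python3 -m pendant '{"translation":[[2,-12,0],[2,-12,0],[2,-11,0],[2,-10,0],[2,-8,0],[2,-5,0],[2,-3,0],[2,-2,0]],"roll":[0,0,0,0,0,0,0,0],"hand":[150,150,150,150,150,150,150,150]}'
python3 -m pendant '{"translation":[[0,0,0],[0,0,0],[0,0,0],[0,0,0],[0,0,0],[0,0,0],[0,0,0],[0,0,0]],"roll":[0,0,0,0,0,0,0,0],"hand":[150,150,150,150,150,150,150,150]}'
python3 - <<'E'
from h import *
a=env.grab_frame("scene");b=env.grab_frame("wrist");w=cloud(a)
r=env.regions_of(a,"ball_center")
for x in r: print(x["score"],x["rect"],np.nanmedian(w[x["pixels"]],0))
f=lambda p,r0,r1,c0,c1:cv2.resize(cv2.cvtColor(p["frame"],4)[r0:r1,c0:c1],(400,400),interpolation=2)
cv2.imwrite("pics/end.png",np.hstack([f(a,200,380,90,270),f(b,0,420,70,490)]))
E
```

```text
time_s: 13.28
ee_pos: [544.0, -235.9, 237.9]
ee_rot: [-180.0, 0.0, -176.5]
force: [0.6, 0.3, -2.1]
gripper_width: 39.9
gripper_force: 30.0
time_s: 13.95
ee_pos: [532.0, -298.4, 237.9]
ee_rot: [180.0, 0.0, -176.5]
force: [-0.4, 0.1, -0.8]
gripper_width: 39.8
gripper_force: 30.0
time_s: 14.62
ee_pos: [532.2, -298.1, 238.0]
ee_rot: [-180.0, 0.0, -176.5]
force: [0.6, -0.7, -1.1]
gripper_width: 39.6
gripper_force: 29.9
0.5 [148.2, 265.8, 16.4, 11.5] [ 539.33187476 -295.4269262   169.81293864]
```

View pics/end.png

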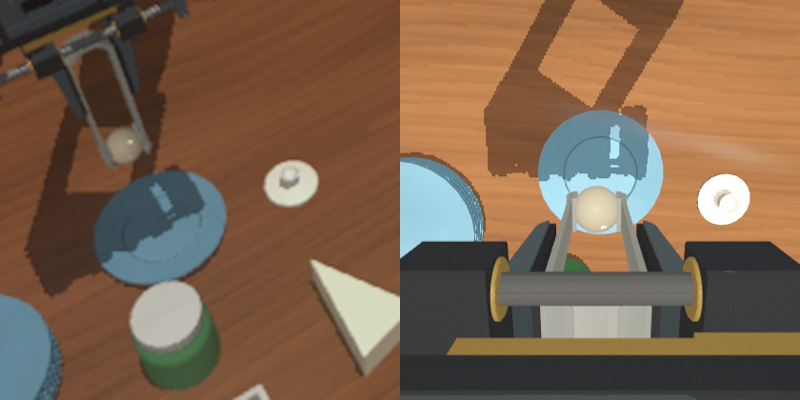

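The ball is in the claws at about (532, -295, 160), over the plate's centre and at rest.

```bash
python3 -c "
from workcell import env
print(env.job_done())"
```

```text
the job is handed in; nothing more can be done
None
```

I handed the job in with the large ball held at rest in the closed tongs, about 160 mm above the table over the centre of the guest's plate, after about 15 s; the hand-in gave no verdict.

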